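# Close the message-pad holder and tuck its cover under the lip

### The arm

A 6-joint arm with a two-finger parallel gripper is mounted at the origin on the work surface; the furniture and walls round the work are solid. World frame = base frame: x ahead of the robot, y to its left, z up, the work surface at z = 0. Lengths are in m, angles in rad, forces in N, time in s.
With the tool pointing down it reaches from about 0.25 to 0.725 m from the base axis. Payload 4 kg.
Tool frame: the origin (TCP) lies midway between the tips of the shut fingers; the grasp point (between the pads) lies 19 mm behind it; z points along the fingers, y is the line along which they close (so a half turn about z gives the same grasp; the last joint's range is limited). The gripper opens to 85 mm and grips with 20 to 120 N. Pads are 22 mm wide; open, the fingers measure 114 mm over their backs; the gripper's body (76 mm by 85 mm) begins 54 mm behind the grasp point. The pads swing forward as they close: fully open they stand 13 mm farther back than shut.
Start: joints at [1.312, 0.241, 0.005, 1.335, 0, 1.571], TCP at [0.128, 0.483, 0.231] pointing down, gripper open.
Joint ranges: [-2.72, 2.72], [-1.05, 1.87], [-1.09, 1.28], [-1.99, 2.15], [-1.42, 1.44], [-3.14, 3.14]. Speed limits (rad/s): [2.79, 2.79, 3.14, 3.14, 3.14, 3.14].

### API

Orientations are given as a unit quaternion [x, y, z, w].
In Python, from workcell import monitor, vision, job gives the robot as it stands.
- The arm moves only by the tool move_arm, never from a script. Its argument "moves" is a list that holds one entry, the list of rows, each a list of 5 numbers: the shift along the world's x, y, z in m, then the turn about the world's z in degrees, then the opening in per cent of the stroke, from 0 (shut) to 100 (fully open). In form: [[[x, y, z, turn, gripper], ...]]. A call has 1 to 5 rows; each row is the pose to reach, as a shift and turn from the pose commanded when the call began; what a row does not reach only later rows make up. A row lasts 1/8 s, in which the tool goes at most 62.5 mm and 10.7 degrees, less where a joint would pass 70% of its speed; a pose out of reach is approached as far as the arm can. A call with a gripper value outside its range is refused whole. The fingers move at their own pace and stop on an object; the grip force is fixed at half the most. Time passes only in rows, so rows that repeat a pose let the fingers close. It gives the time, the measured TCP pose, the force, the opening and the grip force at its end, in the units of the state.
- monitor.get_obs(): the state, without advancing time (a new reading comes with each control period).
- vision.camera(name): name is "scene" or "top" or "wrist"; returns a dict with "color" (384x512x3 uint8, red, green, blue), "camera_matrix" (3x3 intrinsics, pixels), "k1" (the pictures are not rectified: a ray, as slopes to the right and down, at radius r is drawn at 1 + k1 r^2 times it, then the intrinsics apply), "eye" and "attitude" of the camera in the world; the wrist camera has in their place "hand_eye" (4x4, takes a point from camera to tool coordinates, whose origin is the TCP and whose axes are the flange's). Camera axes: x right, y up, looking along -z (the intrinsics and any distortion apply to the point x, -y, -z); pixel columns grow to the right and rows downward; lengths in m; the calibration is good to about 2 mm. A picture is of the moment at which its call begins: read the wrist's pose just before it. There is no depth.
- job.job_done(): hands the job in; it is judged then, once.
The state is a dict: "clock": time; "joint_pos": joint angles; "joint_vel": joint speeds; "tau": joint torques, N m; "eef_pos": TCP position; "tool_rot": TCP orientation; "ft_force": force on the tool from outside, world axes, zero at the start; "ft_torque": the same for the moment, N m; "grip_width": finger opening in m; "grasp_force": force on a finger pad.
Only numpy, scipy, OpenCV 4.12 (cv2) and the standard library are available. Lean on these libraries where they do the work, as an engineer would, in place of code of your own. Each camera call takes 0.05 s, during which the arm holds its last target. There are 200 camera calls.

### The job

Close the message-pad holder on the worktop: push its open, springy cover over with the fingertips until it lies flat over the paper pad, then push it edgeways so that its free edge goes well in beneath the metal lip and the cover stays shut by itself when you let go. Only touch and push, gently: do not pinch or lift anything, do not shove the holder away, and leave the mug, salt, pepper, pen and keys where they are.

Things in the scene. Friction and masses are not known exactly. Their poses are not given: they have to be found in the camera images.
- holder: message-pad holder: loose 0.9 kg wooden board 150 (its x) x 176 (its y) mm, top 13 mm above the worktop, on small feet; a push of about 5 N makes it slide. Origin: centre of the underside; z up. It carries a white paper pad (top at z = 14.7 mm), the cover's hinge along its +y side (parallel to x) and an aluminium lip along its -y side
- hinge_axis (a point): middle of the cover's hinge axis, at (0, 70, 20.5) mm in the holder's frame, which its axes share
- lip_edge (a point): middle of the lower front edge of the lip, at (0, -53, 27.5) mm in the holder's frame: the mouth that the cover's free edge goes under. The lip is 100 mm long (along x), an inverted L: overhang 3 mm thick from y = -53 to -71 mm, underside at z = 27.5 mm, and an upright behind it
- cover_hinge (a joint): angle of the cover, rad: 0 = folded over flat, 1.57 = standing upright at the holder's +y side, 2.1 = leaning out as far as it goes. A weak spring (about 0.05 N m near 0) drives it back up to roughly 1 rad if it is let go untucked. At 0 it meets a cushioned stop with the cover 4 mm above the paper; pressing there gives about 0.3 mm per N
- cover_slide (a joint): how far the cover is pushed out of its hinge sleeve, in its own plane away from the hinge, m: 0 = fully in, 0.014 = fully out. Friction 1.2 N: it stays where left. With the cover flat, its free edge is 5 mm short of the lip at 0 and 9 mm under it at 0.014. Push it out only once flat, or the edge lands on top of the lip
- cover_edge (a point): middle of the cover's free edge. The cover is a rigid grey plastic plate 106 mm along the hinge, 3 mm thick (centred on the hinge axis), its free edge 118 mm from the hinge axis when fully in. The first 32 mm from the axis are covered by a metal sleeve 7 mm thick
- cover_ridge (a point): middle of the top of the push ridge on the cover's outer face (upper face when flat): a bar 80 mm along the hinge, 8 mm wide, 5 mm proud, 85 mm from the hinge axis when fully in. Site z: out of the outer face; -y: from hinge to free edge. Between sleeve and ridge lie 49 mm of plain plate where a fingertip can press down and push against the ridge
- mug: striped mug 86x120x101 mm, bystander; origin at the centre of its underside
- salt: salt shaker 44x44x90 mm, bystander; origin at the centre of its underside
- pepper: pepper shaker 44x44x90 mm, bystander; origin at the centre of its underside
- pen: white ballpoint pen 11x145x9 mm, lying, bystander; origin at its underside
- keys: bunch of keys 101x122x8 mm, lying, bystander; origin at its underside

How it is judged:
On the way, in this order (a step that is already met when the one before it is completed fails the run):
1. the cover is folded down over the pad (value of joint cover_hinge below 0.2 rad), for 0.05 s.
2. the cover's free edge is beneath the lip (value of joint cover_hinge below 0.07 rad and y of cover_edge in the frame of holder below -0.057 m), for 0.2 s.
At the end, for the whole second after the job is handed in: The cover lies flat (within 0.07 rad) with its free edge at least 4 mm in beneath the lip and stays so by itself; the holder stands level and still on the worktop (all of step 2 and z of cover_edge in the frame of holder below 0.0275 m and angle between holder's own z axis and vertical below 0.05 rad and height (world z) of holder below 0.006 m and linear speed of holder below 0.01 m/s); the robot touches nothing.
It fails at once if the holder is lifted or tipped (height (world z) of holder above 0.012 m or angle between holder's own z axis and vertical above 0.15 rad).
It fails at once if the holder is shoved more than 40 mm (distance of holder from where it was at the start of the episode above 0.04 m).
It fails at once if the holder or its cover is pinched or pressed harder than 50 N (contact force between the fingers and holder above 50 N).
It fails at once if the mug, salt, pepper, pen or keys are moved more than 25 mm or lifted (distance of any of mug, salt, pepper, pen, keys from where it was at the start of the episode above 0.025 m).
It also fails if it takes over 42 s, if anything falls off the work surface, if the arm or the gripper's body presses on something with over 40 N, if the wrist force passes 120 N, or if a joint passes its speed limit or range.

## Working session

There is one attempt and no reset: what is moved stays moved. The work goes in short steps, Python scripts to look and compute and a tool call to move; the robot and the scene stay as the last step left them, time stands still between calls to the robot, and variables do not carry over. Pictures are saved under pics/ and viewed, at most 10 in all, crops included, and the job is handed in when it is done.

Besides the shell and the picture viewer there is one more tool, called after "Emit:" as name([rows], argument=value, ...), one row to a line, values as JSON. move_arm: Moves the arm, as the interface text tells. Its arguments: {"type":"object","properties":{"moves":{"type":"array","items":{"type":"array","items":{"type":"array","items":{"type":"number"}}}}},"required":["moves"]}

```bash
mkdir -p pics; cat > h.py <<'E'
import numpy as np, cv2
from scipy.spatial.transform import Rotation as R
from workcell import monitor, vision, job
def rays(c,uv):
    K=np.array(c["camera_matrix"]);uv=np.atleast_2d(uv).astype(float)
    d=(uv-[K[0,2],K[1,2]])/[K[0,0],K[1,1]];s=d.copy()
    for _ in range(20): s=d/(1+c["k1"]*(s**2).sum(1,keepdims=True))
    v=np.c_[s[:,0],-s[:,1],-np.ones(len(s))]
    A=np.array(c["attitude"]);A=R.from_quat(A).as_matrix() if A.size==4 else A
    return np.array(c["eye"]),v@A.T
def plane(c,uv,z):
    e,v=rays(c,uv); return e+v*((z-e[2])/v[:,2])[:,None]
def save(c,n): cv2.imwrite("pics/"+n,cv2.cvtColor(c["color"],cv2.COLOR_RGB2BGR))
E
python3 - <<'E'
from h import *
import pickle
o=monitor.get_obs();print({k:np.round(v,3) for k,v in o.items()})
for n in("top","scene"):
    c=vision.camera(n);save(c,n+"0.png");pickle.dump(c,open(n+".pkl","wb"));print({k:v for k,v in c.items() if k!="color"})
E
```

```text
{'clock': np.float64(0.0), 'joint_pos': array([1.312, 0.241, 0.004, 1.335, 0.   , 1.571]), 'joint_vel': array([-0.001,  0.001, -0.001,  0.001,  0.   ,  0.001]), 'tau': array([ 0.0000e+00, -3.7232e+01,  2.5241e+01,  1.7000e-02, -0.0000e+00,
       -0.0000e+00]), 'eef_pos': array([0.128, 0.483, 0.23 ]), 'tool_rot': array([ 0.129,  0.992, -0.001, -0.   ]), 'ft_force': array([-0.521, -0.362, -0.907]), 'ft_torque': array([ 0.032, -0.027, -0.008]), 'grasp_force': np.float64(0.0), 'grip_width': np.float64(0.085)}
{'camera_matrix': array([[412.98726167,   0.        , 261.13248082],
       [  0.        , 412.98726167, 198.48556714],
       [  0.        ,   0.        ,   1.        ]]), 'k1': 0.03960212967452198, 'eye': array([0.48120334, 0.10798727, 0.88528266]), 'attitude': array([ 0.03205691, -0.02791297, -0.70258166,  0.71033248])}
{'camera_matrix': array([[473.27147046,   0.        , 257.21958342],
       [  0.        , 473.27147046, 194.4820377 ],
       [  0.        ,   0.        ,   1.        ]]), 'k1': -0.11023480751836051, 'eye': array([ 0.33735455, -0.36378564,  0.91398064]), 'attitude': array([ 0.26554716, -0.06057168, -0.18954032,  0.94333994])}
```

View pics/top0.png

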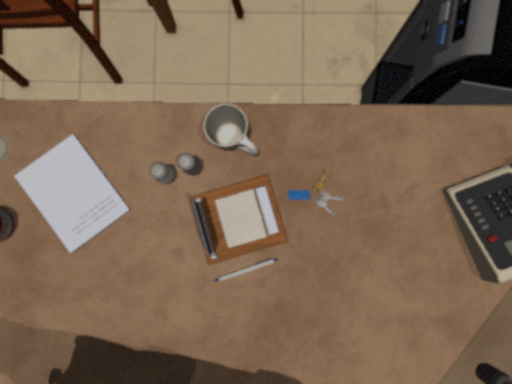

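View pics/scene0.png

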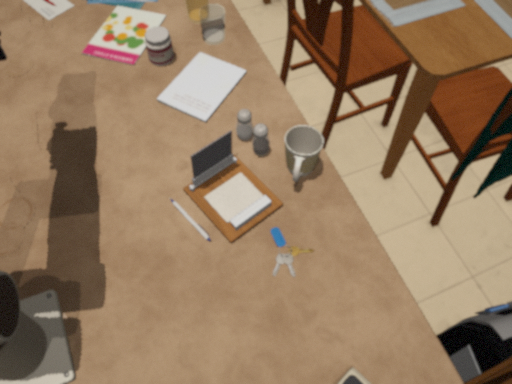

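The top view shows the holder centred near pixel (239,219). The cover stands up on its left side, around (205,228), and the lip is on the right at (267,210). The pen lies at (246,270), with the shakers at (162,172) and (188,162). The scene view agrees with this. Next I'll measure the board.

```bash
python3 - <<'E'
from h import *
import pickle
c=pickle.load(open("top.pkl","rb"));im=c["color"]
hsv=cv2.cvtColor(im,cv2.COLOR_RGB2HSV);print(hsv[250,215],hsv[192,225],hsv[300,250],hsv[183,268])
m=((hsv[...,1]>145)&(hsv[...,0]<15)).astype(np.uint8);m[:150]=0;m[290:]=0;m[:,:170]=0;m[:,310:]=0
m=cv2.morphologyEx(m,cv2.MORPH_OPEN,np.ones((2,2)))
p=np.argwhere(m)[:,::-1].astype(np.float32);print(len(p))
b=cv2.boxPoints(cv2.minAreaRect(p));print(b)
P=plane(c,b,0.013);print(P.round(4));print(np.linalg.norm(P-np.roll(P,1,0),axis=1),P.mean(0))
for n,u,z in[("lip",[[260,187],[275,233]],.0305),("pen",[[216,281],[277,260]],.005),("shakers",[[162,172],[188,162]],.09),("covertop",[[193,199],[207,258]],.13),("dark",[[205,200],[216,250]],.02),("paperlip",[[269,210]],.03)]:
  print(n,plane(c,u,z).round(3).tolist())
v=cv2.resize(im[150:290,150:320],None,fx=4,fy=4,interpolation=cv2.INTER_CUBIC)
cv2.imwrite("pics/topc.png",v[...,::-1])
E
```

```text
[ 14 160  83] [ 12 156 131] [ 14  93 140] [ 13 156 124]
1906
[[190.03468 198.19429]
 [268.31497 175.06602]
 [287.97864 241.61995]
 [209.69833 264.74823]]
[[0.5544 0.2642 0.013 ]
 [0.6056 0.0988 0.013 ]
 [0.4651 0.0562 0.013 ]
 [0.4153 0.2194 0.013 ]]
[0.14612046 0.17316658 0.14680347 0.17070222] [0.51007071 0.15964036 0.013     ]
lip [[0.578, 0.116, 0.03], [0.483, 0.084, 0.03]]
pen [[0.381, 0.206, 0.005], [0.426, 0.079, 0.005]]
shakers [[0.598, 0.306, 0.09], [0.619, 0.256, 0.09]]
covertop [[0.543, 0.238, 0.13], [0.436, 0.21, 0.13]]
dark [[0.55, 0.231, 0.02], [0.446, 0.206, 0.02]]
paperlip [[0.53, 0.097, 0.03]]
```

View pics/topc.png

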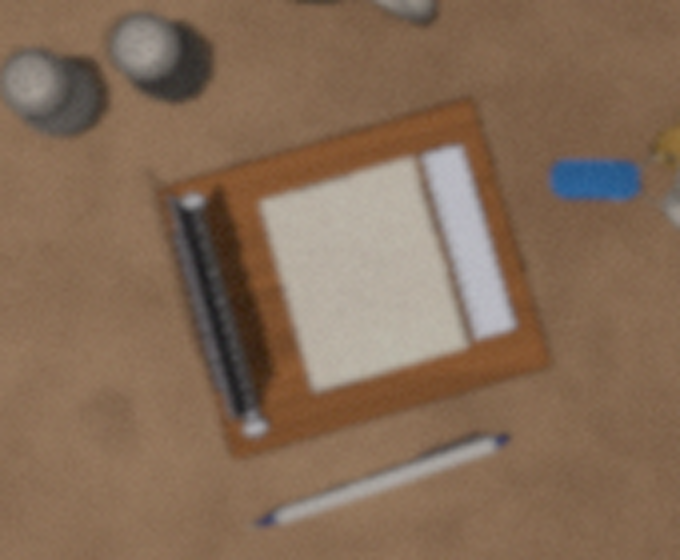

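The board measures 147x172 mm against a nominal 150x176, so the estimate holds. Its centre is about (0.510, 0.160) with yaw about 17°, which puts the hinge at (0.4895, 0.227). I'll go behind the cover with the fingers shut.

Emit:
move_arm([
  [[0.055, -0.03, 0, -10, 0], [0.11, -0.06, 0, -20, 0], [0.165, -0.09, 0, -30, 0], [0.22, -0.12, 0, -40, 0], [0.27, -0.145, 0, -50, 0]],
])

```text
clock: 0.72
eef_pos: [0.3995, 0.3369, 0.231]
tool_rot: [0.539, 0.842, -0.0, -0.0]
ft_force: [-0.2, 1.0, -0.2]
grip_width: 0.0001
grasp_force: 0.0
```

Emit:
move_arm([
  [[0.05, -0.03, 0, -8, 0], [0.07, -0.04, 0, -8, 0], [0.07, -0.04, 0, -8, 0]],
])

```text
clock: 1.1
eef_pos: [0.4686, 0.2975, 0.2305]
tool_rot: [0.594, 0.804, -0.001, -0.0]
ft_force: [-1.0, 1.0, 0.4]
grip_width: 0.0003
grasp_force: 0.0
```

```bash
python3 - <<'E'
from h import *
o=monitor.get_obs();print({k:np.round(o[k],4) for k in("clock","eef_pos","tool_rot","joint_pos","grip_width","ft_force")})
c=vision.camera("wrist");save(c,"w1.png");print(c["hand_eye"])
c["eye"]=None
s=vision.camera("scene");save(s,"s1.png")
a=cv2.imread("pics/w1.png");b=cv2.imread("pics/s1.png")[90:260,120:340]
b=cv2.resize(b,(497,384));cv2.imwrite("pics/m1.png",cv2.resize(np.hstack([a,b]),(800,304)))
E
```

```text
{'clock': np.float64(1.1), 'eef_pos': array([0.4686, 0.2975, 0.2305]), 'tool_rot': array([ 5.942e-01,  8.043e-01, -6.000e-04, -5.000e-04]), 'joint_pos': array([5.6540e-01, 3.5230e-01, 1.5640e-01, 1.3765e+00, 4.0000e-04,
       1.8381e+00]), 'grip_width': np.float64(0.0003), 'ft_force': array([-0.9781,  0.9942,  0.4175])}
[[ 7.04873309e-04  9.56581255e-01  2.91464932e-01  7.40158379e-02]
 [ 9.99999742e-01 -6.33181672e-04 -3.40292770e-04 -5.60735149e-04]
 [-1.40967432e-04  2.91465097e-01 -9.56581454e-01 -1.42523490e-01]
 [ 0.00000000e+00  0.00000000e+00  0.00000000e+00  1.00000000e+00]]
```

View pics/m1.png

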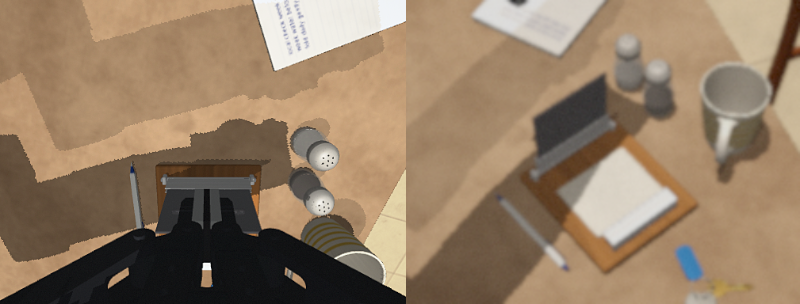

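The wrist view shows the sleeve across (204–318, 230) in full pixels, with the upright cover below it and the closed fingertips centred over it. In the scene view the cover stands about upright. I'll check the hinge position with a ray.

```bash
python3 - <<'E'
from h import *
o=monitor.get_obs();c=vision.camera("wrist")
H=np.array(c["hand_eye"]);T=R.from_quat(o["tool_rot"]).as_matrix()
c["eye"]=o["eef_pos"]+T@H[:3,3];c["attitude"]=T@H[:3,:3]
xa=np.array([.956,.293]);ya=np.array([-.293,.956])
for uv,z in[([204,230],.02),([318,230],.02),([198,206],.013),([330,206],.013)]:
  p=plane(c,uv,z)[0];q=p[:2]-[.51,.16];print(p.round(4),(q@xa).round(4),(q@ya).round(4))
q=o["eef_pos"][:2]-[.51,.16];print(q@xa,q@ya)
E
```

```text
[0.4294 0.206  0.02  ] -0.0636 0.0676
[0.5503 0.2438 0.02  ] 0.0631 0.0683
[0.4155 0.2287 0.013 ] -0.0703 0.0934
[0.5552 0.2723 0.013 ] 0.0761 0.0941
-0.0005292216806988062 0.1452558198965075
```

Emit:
move_arm([
  [[0, 0, -0.05, 0, 0], [0, 0, -0.1, 0, 0], [0, 0, -0.142, 0, 0], [0.009, -0.029, -0.142, 0, 0], [0.015, -0.048, -0.142, 0, 0]],
])

```text
clock: 1.88
eef_pos: [0.4817, 0.2506, 0.089]
tool_rot: [0.592, 0.806, -0.0, -0.0]
ft_force: [-0.0, 0.2, 0.3]
grip_width: -0.0001
grasp_force: 0.0
```

Emit:
move_arm([
  [[0.002, -0.006, 0, 0, 0], [0.004, -0.012, 0, 0, 0], [0.007, -0.023, 0, 0, 0], [0.01, -0.034, -0.003, 0, 0], [0.013, -0.043, -0.006, 0, 0]],
])

```text
clock: 2.5
eef_pos: [0.4962, 0.2067, 0.0831]
tool_rot: [0.594, 0.805, 0.0, -0.0]
ft_force: [-0.2, 1.3, -1.3]
grip_width: -0.0
grasp_force: 0.4
```

Emit:
move_arm([
  [[0.003, -0.01, -0.009, 0, 0], [0.0055, -0.018, -0.017, 0, 0], [0.0075, -0.024, -0.027, 0, 0], [0.009, -0.029, -0.037, 0, 0], [0.0095, -0.031, -0.042, 0, 0]],
])

```text
clock: 3.12
eef_pos: [0.5052, 0.176, 0.0404]
tool_rot: [0.594, 0.805, -0.0, -0.0]
ft_force: [0.1, -1.4, 1.1]
grip_width: 0.0003
grasp_force: 0.5
```

Emit:
move_arm([
  [[0.0005, -0.002, -0.006, 0, 0], [0.0005, -0.002, -0.011, 0, 0], [0.001, -0.003, -0.015, 0, 0], [0.001, -0.003, -0.017, 0, 0]],
])

```text
clock: 3.62
eef_pos: [0.5063, 0.1735, 0.0241]
tool_rot: [0.594, 0.805, -0.0, -0.0]
ft_force: [-0.4, 0.2, 2.2]
grip_width: 0.0
grasp_force: 0.6
```

Emit:
move_arm([
  [[0, 0, -0.001, 0, 0], [0, 0, -0.002, 0, 0], [0, 0, -0.002, 0, 0]],
])

```text
clock: 4.0
eef_pos: [0.5064, 0.1734, 0.0223]
tool_rot: [0.594, 0.805, -0.0, 0.0]
ft_force: [0.3, 0.2, 0.3]
grip_width: -0.0001
grasp_force: 0.3
```

```bash
python3 - <<'E'
from h import *
c=vision.camera("top");a=cv2.resize(c["color"][150:290,150:320],(486,400),interpolation=cv2.INTER_CUBIC)
w=vision.camera("wrist")["color"][150:384,130:400]
cv2.imwrite("pics/m2.png",cv2.resize(np.hstack([a,cv2.resize(w,(461,400))]),(800,338))[...,::-1])
E
```

```text
(no output)
```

View pics/m2.png

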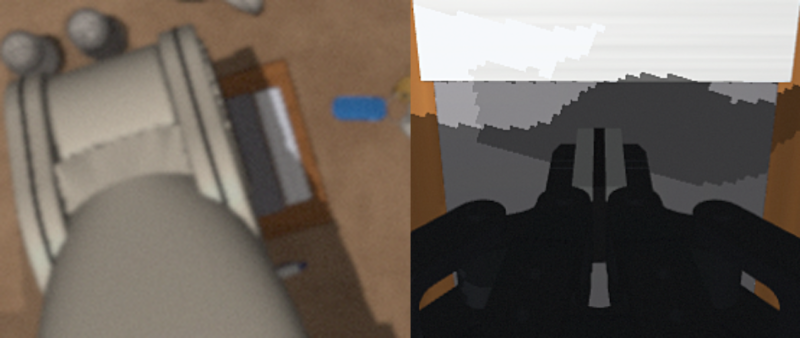

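The top view shows the grey cover folded over, reaching the lip. The wrist view shows the tip on the plain plate just past the sleeve. I'll press lightly, then advance to the ridge.

Emit:
move_arm([
  [[0, 0, -0.001, 0, 0], [0, 0, -0.002, 0, 0], [0, 0, -0.002, 0, 0]],
])

```text
clock: 4.47
eef_pos: [0.5068, 0.1734, 0.0212]
tool_rot: [0.594, 0.805, 0.0, 0.0]
ft_force: [-2.3, -1.4, 7.3]
grip_width: -0.0
grasp_force: 3.6
```

Emit:
move_arm([
  [[0.001, -0.003, 0, 0, 0], [0.002, -0.006, 0, 0, 0], [0.0025, -0.009, 0, 0, 0], [0.0035, -0.0115, 0, 0, 0], [0.0035, -0.0115, 0, 0, 0]],
])

```text
clock: 5.1
eef_pos: [0.5103, 0.1619, 0.0212]
tool_rot: [0.594, 0.805, 0.001, 0.0]
ft_force: [-1.2, -0.1, 6.6]
grip_width: -0.0001
grasp_force: 3.3
```

Emit:
move_arm([
  [[0.0005, -0.002, 0, 0, 0], [0.001, -0.004, 0, 0, 0], [0.002, -0.006, 0, 0, 0], [0.0025, -0.008, 0, 0, 0], [0.0025, -0.008, 0, 0, 0]],
])

```text
clock: 5.72
eef_pos: [0.5132, 0.155, 0.0211]
tool_rot: [0.593, 0.805, 0.002, -0.0]
ft_force: [-1.5, 3.6, 5.4]
grip_width: 0.0002
grasp_force: 2.7
```

Emit:
move_arm([
  [[0.0005, -0.002, 0, 0, 0], [0.001, -0.004, 0, 0, 0], [0.001, -0.004, 0, 0, 0]],
])

```text
clock: 6.1
eef_pos: [0.5143, 0.1509, 0.0211]
tool_rot: [0.593, 0.805, 0.001, 0.0]
ft_force: [-0.2, 3.3, 5.3]
grip_width: 0.0
grasp_force: 2.5
```

```bash
python3 - <<'E'
from h import *
c=vision.camera("top");a=cv2.resize(c["color"][170:260,230:310],(534,600),interpolation=cv2.INTER_CUBIC)
cv2.imwrite("pics/m3.png",a[...,::-1])
E
```

```text
(no output)
```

View pics/m3.png

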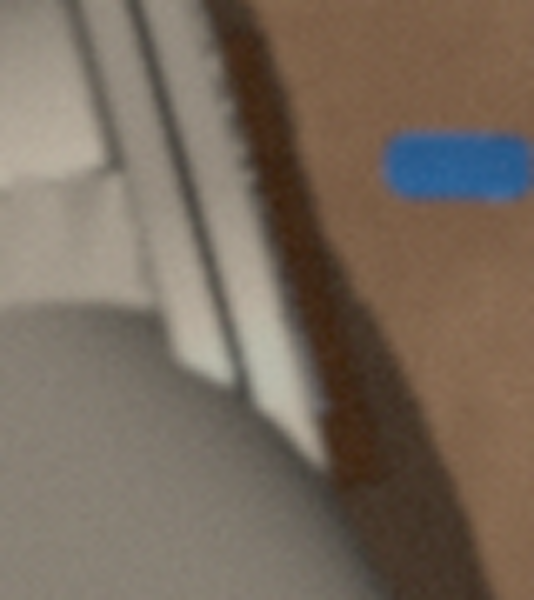

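The arm hides the cover in this view. The forward force rose to about 3.5 N, which fits pushing on the ridge. I'll keep going in small steps until the force rises at the end of travel.

Emit:
move_arm([
  [[0.0005, -0.001, 0, 0, 0], [0.0005, -0.002, 0, 0, 0], [0.0005, -0.002, 0, 0, 0]],
])

```text
clock: 6.52
eef_pos: [0.5148, 0.1489, 0.021]
tool_rot: [0.593, 0.805, 0.001, 0.0]
ft_force: [0.1, 3.7, 5.2]
grip_width: 0.0004
grasp_force: 2.6
```

Emit:
move_arm([
  [[0.0005, -0.001, 0, 0, 0], [0.0005, -0.002, 0, 0, 0], [0.0005, -0.002, 0, 0, 0]],
])

```text
clock: 6.9
eef_pos: [0.5152, 0.1474, 0.021]
tool_rot: [0.593, 0.805, 0.002, -0.0]
ft_force: [-0.3, 4.9, 6.0]
grip_width: 0.0002
grasp_force: 3.8
```

Emit:
move_arm([
  [[0, 0, 0.002, 0, 0], [-0.0005, 0.001, 0.003, 0, 0], [-0.001, 0.003, 0.008, 0, 0], [-0.001, 0.003, 0.03, 0, 0], [-0.001, 0.003, 0.06, 0, 0]],
])

```text
clock: 7.52
eef_pos: [0.512, 0.1476, 0.0797]
tool_rot: [0.594, 0.805, -0.002, -0.001]
ft_force: [-0.1, -0.1, -0.2]
grip_width: 0.0002
grasp_force: 0.0
```

Emit:
move_arm([
  [[-0.02, 0.04, 0.04, 0, 0], [-0.04, 0.08, 0.08, 0, 0], [-0.07, 0.12, 0.1, 0, 0], [-0.1, 0.16, 0.1, 0, 0], [-0.14, 0.19, 0.1, 0, 0]],
])

```text
clock: 8.15
eef_pos: [0.373, 0.3395, 0.1805]
tool_rot: [0.594, 0.805, 0.0, 0.001]
ft_force: [0.1, -0.3, -0.4]
grip_width: -0.0001
grasp_force: 0.0
```

Emit:
move_arm([
  [[-0.05, 0.03, 0, 0, 0], [-0.1, 0.06, 0, 0, 0], [-0.15, 0.08, 0, 0, 0], [-0.2, 0.1, 0, 0, 0], [-0.2, 0.1, 0, 0, 0]],
])

```text
clock: 8.78
eef_pos: [0.1707, 0.4389, 0.1801]
tool_rot: [0.591, 0.806, -0.001, 0.001]
ft_force: [-0.1, -0.2, 1.2]
grip_width: 0.0001
grasp_force: 0.0
```

```bash
python3 - <<'E'
from h import *
c=vision.camera("top");save(c,"t4.png");a=cv2.resize(c["color"][160:280,175:305],(433,400),interpolation=cv2.INTER_CUBIC)
s=vision.camera("scene")["color"][130:250,165:295]
cv2.imwrite("pics/m4.png",cv2.resize(np.hstack([a,cv2.resize(s,(433,400),interpolation=cv2.INTER_CUBIC)]),(800,370))[...,::-1])
E
```

```text
(no output)
```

View pics/m4.png

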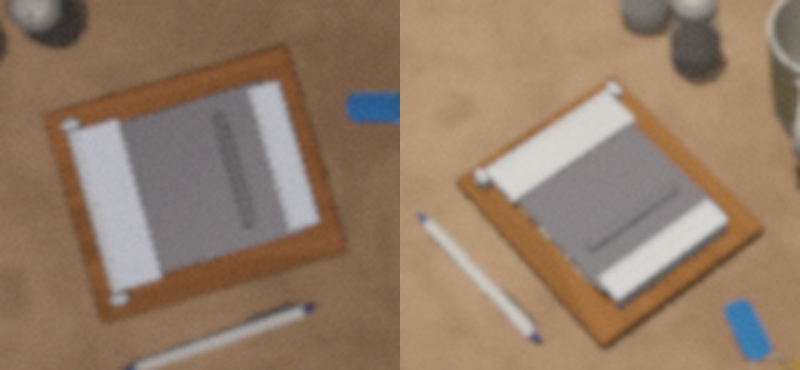

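The cover lies flat without the arm touching it. The ridge is about 26 mm from the lip's front edge, where 24 mm would be full travel and 38 mm none, so the edge is about 7–9 mm under the lip. I'm handing in.

```bash
python3 -c "
from h import *
print(job.job_done())"
```

```text
the job is handed in; nothing more can be done
None
```

The message-pad holder is closed and the job is handed in; the final pictures show the cover flat, staying shut by itself with its free edge about 7–9 mm under the lip, but the hand-in returned no verdict.

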